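Change the filters of a bench fume extractor

ROBOT

A 6-joint arm with a two-finger parallel gripper is mounted at the origin on the work surface. World frame = base frame: x ahead of the robot, y to its left, z up, the work surface at z = 0. Lengths are in m, angles in rad, forces in N, time in s.
With the tool pointing down it reaches from about 0.375 to 0.925 m from the base axis. Payload 5.7 kg.
Tool frame: the origin (TCP) lies at the very end of the fingers, on their centre line; the grasp point (between the pads) lies 19 mm behind it (ctrl.hold_point_z is the distance from the TCP to the grasp point, in m); y points along the fingers, x is the direction in which the jaws open and shut, and the axes are right-handed (so a half turn about y gives the same grasp; the last joint's range is limited). The gripper opens to 85 mm and grips with 20 to 120 N. Pads are 22 mm wide; open, the fingers measure 114 mm over their backs; the gripper's body (76 mm by 85 mm) begins 54 mm behind the grasp point. The pads swing forward as they close: fully open they stand 13 mm farther back than shut.
Start: joints at [-0.115, 0.359, 1.51, -0, 1.272, -0.115], TCP at [0.6, -0, 0.231] pointing down, gripper open.
Joint ranges: [-2.97, 2.97], [-1.01, 2.36], [0.21, 2.38], [-0.96, 4.11], [0.2, 2.71], [-2.98, 2.98]. Speed limits (rad/s): [2.39, 2.39, 3.14, 3.14, 3.14, 3.14].

INTERFACE

Orientations are given as a unit quaternion [x, y, z, w].
In Python, from bench import ctrl gives the robot as it stands. The module is installed in compiled form; this text tells all that it offers.
- The arm moves only by the shell command python3 -m creep 'ROWS' [FORCE]. ROWS is JSON, a list of rows, each a list of 7 numbers: the shift along the tool's x, y, z in mm, then the turn, a rotation vector about the tool's x, y, z in degrees, then the opening in per cent of the stroke, from 0 (shut) to 100 (fully open). In form: [[x, y, z, wx, wy, wz, jaw], ...]. A call has 1 to 12 rows; each row shifts and turns the commanded pose from where the row before left it, along the tool's axes as they then stand; what a row does not reach is not made up. A row lasts 1/12 s, in which the tool goes at most 41.7 mm and 7.16 degrees, less where a joint would pass 70% of its speed; a pose out of reach is approached as far as the arm can. A call with a gripper value outside its range is refused whole. The fingers move at their own pace and stop on an object; FORCE is the grip in N (left out, the last holds). Time passes only in rows, so rows that do not move let the fingers close. It gives the time, the measured TCP pose, the force and the opening at its end, in the units of the state.
- ctrl.get_state(): the state, without advancing time (a new reading comes with each control period).
- ctrl.grab_frame(name): name is "scene" or "side" or "wrist"; returns the picture (400x640x3 uint8, red, green, blue); there is no depth.
- ctrl.camera_params(name): a dict with "camera_matrix" (3x3 intrinsics, pixels), "R" (3x3) and "t" (3): a world point X has camera coordinates R X + t. Camera axes: x right, y down, z forward; pixel columns grow to the right and rows downward; lengths in m; the calibration is good to about 2 mm. A picture is of the moment at which its call begins: read the wrist's pose just before it. camera_params takes no time and is no camera call; for the wrist camera it gives the pose at the moment of the call.
- ctrl.close_job(): hands the job in, once; it reports no verdict.
Trained networks look in the newest picture that a camera, given by its name, has taken for a name from the list of things; names that differ only in an ending like _2 or _b are one class to them, and where a whole thing is asked for, a point or a joint stands for the part that bears it (a point fixed in the world has none). Each returns a list of dicts, best first, with "confidence" (0 to 1); they miss things now and then, are a little off and sometimes report something else, mostly with a low value. They report only what shows in the picture. A call takes as long as a camera call. They do not tell look-alikes from the thing itself.
- ctrl.masks_of(camera, query): "mask" (400x640 bool, what is visible of it).
- ctrl.mark_of(camera, query): "at" ([x, y, z] in m, in world coordinates, good to about 4 mm: a listed point, or the origin of a listed thing).
The state is a dict: "clock": time; "qpos": joint angles; "dq": joint speeds; "tau": joint torques, N m; "position": TCP position; "orientation": TCP orientation; "wrist_force": force on the tool from outside, world axes, zero at the start; "torque": the same for the moment, N m; "opening": finger opening in m.
Only numpy, scipy, OpenCV 4.12 (cv2) and the standard library are available. Lean on these libraries where they do the work, as an engineer would, in place of code of your own. Each camera call takes 0.05 s, during which the arm holds its last target. There are 200 camera calls.

TASK

Service the welding bench's fume extractor: take every spent (black, sooty) filter cassette out of the open filter drawer and put it in the red tray. Then unclip every fresh (white and blue) cassette from the rail and stand it upright in the drawer's rear row, one to a bay, and set the spark trap in the long front bay, tab up. Finally push the drawer home, without slamming it, until it clicks in at its detent and stays fully shut, leaving the other things on the bench where they are.

Things in the scene. Friction and masses are not known exactly. Their poses are not given: they have to be found in the camera images.
- filter_drawer (a joint): how far the extractor's filter drawer stands open, m: 0 is fully home, 0.15 to 0.17 at the start, at most 0.18. It slides with about 2 N of friction. Over the last 13 mm it rides over a spring ball that takes about 6 N more (hardest about 10 mm from home), and from 5 mm on the ball pulls it home and holds it
- drawer_handle (a point): middle of the drawer's steel bar handle, 120 mm long along the drawer's y, standing 35 mm out in front of the yellow drawer front, about 60 mm above the bench (level with the lower part of the 115 mm high filter bay of the yellow and grey extractor); moves with the drawer. Its +x points into the extractor: the drawer shuts along +x and opens along -x; z up
- trap_bay (a point): centre of the floor (20 mm above the bench) of the drawer's long front bay, right behind the drawer front: 56 mm in x by 216 mm in y inside; moves with the drawer. The front is 64 mm high (to 78 mm above the bench), the tray's walls and dividers stand 30 mm above the bay floors. Axes as the handle's
- bay_left (a point): centre of the floor (20 mm above the bench) of the left (+y) bay of the drawer's rear row, 75 mm in x by 70 mm in y inside; moves with the drawer; axes as the handle's. The bay's centre is 150 mm in +x from the handle. A cassette stands in it with its 56 mm length along the drawer's x. All bays are clear of the extractor's bay (underside of its roof 83 mm above the bay floors) while the drawer is open by 0.15 or more
- bay_mid (a point): the same for the middle bay, 68 mm wide in y, 73.5 mm from the other two
- bay_right (a point): the same for the right (-y) bay, 70 mm wide in y
- rail_mid (a point): middle of the low red clip rail fixed to the bench, on top of its floor (8 mm above the bench). Rail 200 mm long along its y, up to three cassettes stand in it at y = +70, 0 and -70 mm, between two walls 24 mm high above its floor, across x. Brass spring catches in its +x wall hold the cassettes by a bead at their foot: a straight pull up of about 8 N (a little more at times) over the first 15 mm frees one; it is clear of the walls after 25 mm
- tray_in (a point): centre of the inner floor (4 mm above the bench) of the loose red tray for spent cassettes, 150 mm (its x) by 200 mm (its y), 40 mm high, walls 4 mm, 0.9 kg
- trap_tab (a point): centre of the orange grip tab on top of the spark trap, a loose grey mesh bar 150 mm long (its y), 34 mm wide (x), 40 mm high, 0.25 kg, which lies on the bench. The tab is 12 mm thick (y), 30 mm wide (x) and rises 34 mm above the bar; this point lies 57 mm above the trap's underside. Grip the tab across its 12 mm, with the fingertips no lower than the bar's top. The trap lies in the front bay with its length along the drawer's y, either way round
- fresh0_c (a point): fresh filter cassette 1, white pleats in a blue frame, 56 mm long (its own x), 30 mm thick (y), 70 mm tall (z), 0.12 kg; point at its centre, half-way up (35 mm above its underside), z up when upright. Grip it across its 30 mm thickness, in the upper half. At the start it stands clipped in the rail, its x along the rail's x (None if absent)
- fresh1_c (a point): fresh filter cassette 2, white pleats in a blue frame, 56 mm long (its own x), 30 mm thick (y), 70 mm tall (z), 0.12 kg; point at its centre, half-way up (35 mm above its underside), z up when upright. Grip it across its 30 mm thickness, in the upper half. At the start it stands clipped in the rail, its x along the rail's x (None if absent)
- fresh2_c (a point): fresh filter cassette 3, white pleats in a blue frame, 56 mm long (its own x), 30 mm thick (y), 70 mm tall (z), 0.12 kg; point at its centre, half-way up (35 mm above its underside), z up when upright. Grip it across its 30 mm thickness, in the upper half. At the start it stands clipped in the rail, its x along the rail's x (None if absent)
- used0_c (a point): spent filter cassette 1, dark brown pleats in a black frame, 56 mm long (its own x), 30 mm thick (y), 70 mm tall (z), 0.12 kg; point at its centre, half-way up (35 mm above its underside), z up when upright. Grip it across its 30 mm thickness, in the upper half. At the start it stands loose in a rear bay of the drawer, its x along the drawer's x (None if absent)
- used1_c (a point): spent filter cassette 2, dark brown pleats in a black frame, 56 mm long (its own x), 30 mm thick (y), 70 mm tall (z), 0.12 kg; point at its centre, half-way up (35 mm above its underside), z up when upright. Grip it across its 30 mm thickness, in the upper half. At the start it stands loose in a rear bay of the drawer, its x along the drawer's x (None if absent)
- used2_c (a point): spent filter cassette 3, dark brown pleats in a black frame, 56 mm long (its own x), 30 mm thick (y), 70 mm tall (z), 0.12 kg; point at its centre, half-way up (35 mm above its underside), z up when upright. Grip it across its 30 mm thickness, in the upper half. At the start it stands loose in a rear bay of the drawer, its x along the drawer's x (None if absent)
- brush: bystander, to be left alone: wire brush lying on the bench, about 150 mm long; origin at its underside
- jar: bystander, to be left alone: green jar of nozzle paste with a white cap, 60 mm across, 85 mm tall; origin at its underside
- cup: bystander, to be left alone: dark steel cup, 76 mm across, 90 mm tall; origin at its underside
- square: bystander, to be left alone: red magnetic square, a 70 mm plate 18 mm thick; origin at its underside
- hammer: bystander, to be left alone: hammer lying on the bench, 200 mm long; origin at its underside
- spool: bystander, to be left alone: spool of copper-coloured wire with black flanges, 80 mm across, 40 mm high; origin at its underside
Not all that is in view belongs to the job. Leave any green or pink look-alike of the part that bears used1_c alone.

How it is judged:
On the way, in this order (a step that is already met when the one before it is completed fails the run):
1. every spent cassette lies in the tray, the drawer still open (x of used0_c in the frame of tray_in between -0.072 and 0.072 m and y of used0_c in the frame of tray_in between -0.097 and 0.097 m and z of used0_c in the frame of tray_in between -0.01 and 0.065 m and x of used1_c in the frame of tray_in between -0.072 and 0.072 m and y of used1_c in the frame of tray_in between -0.097 and 0.097 m and z of used1_c in the frame of tray_in between -0.01 and 0.065 m and x of used2_c in the frame of tray_in between -0.072 and 0.072 m and y of used2_c in the frame of tray_in between -0.097 and 0.097 m and z of used2_c in the frame of tray_in between -0.01 and 0.065 m and value of joint filter_drawer above 0.1 m), for 0.2 s.
2. every fresh cassette stands in the rear row and the trap lies in the front bay, the drawer still open (x of fresh0_c in the frame of bay_mid between -0.022 and 0.022 m and y of fresh0_c in the frame of bay_mid between -0.105 and 0.105 m and z of fresh0_c in the frame of bay_mid between 0.02 and 0.047 m and angle between each of fresh0_c, fresh1_c, fresh2_c, trap_tab's own z axis and vertical below 0.2 rad and x of fresh1_c in the frame of bay_mid between -0.022 and 0.022 m and y of fresh1_c in the frame of bay_mid between -0.105 and 0.105 m and z of fresh1_c in the frame of bay_mid between 0.02 and 0.047 m and x of fresh2_c in the frame of bay_mid between -0.022 and 0.022 m and y of fresh2_c in the frame of bay_mid between -0.105 and 0.105 m and z of fresh2_c in the frame of bay_mid between 0.02 and 0.047 m and x of trap_tab in the frame of trap_bay between -0.02 and 0.02 m and y of trap_tab in the frame of trap_bay between -0.06 and 0.06 m and z of trap_tab in the frame of trap_bay between 0.044 and 0.069 m and value of joint filter_drawer above 0.06 m), for 0.2 s.
3. the drawer is home at its detent (value of joint filter_drawer below 0.003 m), for 0.3 s.
At the end, for the whole second after the job is handed in: Drawer within 3 mm of fully home; every fresh cassette upright (within 0.2 rad) on the floor of the rear row (centre within 22 mm of the row's middle in the drawer's x); spark trap flat on the floor of the front bay, tab up; every spent cassette inside the tray (x of fresh0_c in the frame of bay_mid between -0.022 and 0.022 m and y of fresh0_c in the frame of bay_mid between -0.105 and 0.105 m and z of fresh0_c in the frame of bay_mid between 0.02 and 0.047 m and angle between each of fresh0_c, fresh1_c, fresh2_c, trap_tab's own z axis and vertical below 0.2 rad and x of fresh1_c in the frame of bay_mid between -0.022 and 0.022 m and y of fresh1_c in the frame of bay_mid between -0.105 and 0.105 m and z of fresh1_c in the frame of bay_mid between 0.02 and 0.047 m and x of fresh2_c in the frame of bay_mid between -0.022 and 0.022 m and y of fresh2_c in the frame of bay_mid between -0.105 and 0.105 m and z of fresh2_c in the frame of bay_mid between 0.02 and 0.047 m and x of used0_c in the frame of tray_in between -0.072 and 0.072 m and y of used0_c in the frame of tray_in between -0.097 and 0.097 m and z of used0_c in the frame of tray_in between -0.01 and 0.065 m and x of used1_c in the frame of tray_in between -0.072 and 0.072 m and y of used1_c in the frame of tray_in between -0.097 and 0.097 m and z of used1_c in the frame of tray_in between -0.01 and 0.065 m and x of used2_c in the frame of tray_in between -0.072 and 0.072 m and y of used2_c in the frame of tray_in between -0.097 and 0.097 m and z of used2_c in the frame of tray_in between -0.01 and 0.065 m and x of trap_tab in the frame of trap_bay between -0.02 and 0.02 m and y of trap_tab in the frame of trap_bay between -0.06 and 0.06 m and z of trap_tab in the frame of trap_bay between 0.044 and 0.069 m and value of joint filter_drawer below 0.003 m); the robot touches nothing.
It fails at once if the drawer is slammed (faster than 0.4 m/s inwards) (velocity of joint filter_drawer below -0.4 m/s).
It fails at once if a bystander is knocked more than 5 cm away (distance of any of brush, jar, cup, square, hammer, spool from where it was at the start of the episode above 0.05 m).
Of fresh0, fresh1, fresh2 only 2 to 3 are there at a start; the rules pass over those that are not, and their reading is None.
Of used0, used1, used2 only 1 to 2 are there at a start; the rules pass over those that are not, and their reading is None.
At some moment in a run one of tray, trap may be knocked a few centimetres aside while the robot is not near it.
It also fails if it takes over 210 s, if anything falls off the work surface, if the arm or the gripper's body presses on something with over 40 N, if the wrist force passes 120 N, or if a joint passes its speed limit or range.

## Working session

There is one attempt and no reset: what is moved stays moved. The work goes in short steps, Python scripts to look and compute and a shell command to move; the robot and the scene stay as the last step left them, time stands still between calls to the robot, and variables do not carry over. Pictures are saved under pics/ and viewed, about 12 in all and at most 16, crops included, and the job is handed in when it is done.

```bash
mkdir -p pics; cat > h.py <<'E'
import numpy as np, cv2, sys
from bench import ctrl
from scipy.spatial.transform import Rotation as R
def shot(cam,name):
    im=ctrl.grab_frame(cam); cv2.imwrite(f'pics/{name}.png',im[:,:,::-1]); return im
def marks(cam,qs,minc=0.3):
    for q in qs:
        for d in ctrl.mark_of(cam,q)[:4]:
            if d['confidence']>minc: print(cam,q,np.round(d['at'],3),round(d['confidence'],2))
def st():
    s=ctrl.get_state(); print('t',round(s['clock'],2),'p',np.round(s['position'],4),'rot\n',np.round(R.from_quat(s['orientation']).as_matrix(),3),'F',np.round(s['wrist_force'],1),'open',round(s['opening'],4),'q',np.round(s['qpos'],2)); return s
E
python3 - <<'E'
from h import *
st()
a=shot('scene','a_scene');b=shot('side','a_side')
cv2.imwrite('pics/ab.png',np.vstack([a,b])[:,:,::-1]) 
cv2.imwrite('pics/ab.png',cv2.resize(np.vstack([a,b])[:,:,::-1],(480,600)))
for cam in ['scene','side']:
    marks(cam,['drawer_handle','bay_mid','trap_bay','rail_mid','tray_in','trap_tab','fresh0_c','used0_c'])
E
```

```text
t 0.0 p [5.993e-01 1.000e-04 2.304e-01] rot
 [[ 1.    -0.002 -0.   ]
 [ 0.     0.     1.   ]
 [-0.002 -1.     0.   ]] F [ 0.6  0.3 -0.3] open 0.0853 q [-0.12  0.36  1.51 -0.    1.27 -0.12]
scene drawer_handle [ 0.463 -0.012  0.059] 0.85
scene bay_mid [ 0.613 -0.012  0.019] 0.57
scene trap_bay [ 0.54  -0.009  0.015] 0.81
scene rail_mid [0.492 0.293 0.006] 0.76
scene tray_in [ 0.539 -0.013  0.02 ] 0.59
scene tray_in [0.49  0.367 0.045] 0.58
scene tray_in [ 0.49  -0.281  0.001] 0.56
scene trap_tab [ 0.624 -0.271  0.054] 0.53
scene trap_tab [ 0.613 -0.014  0.021] 0.46
scene fresh0_c [0.488 0.365 0.043] 0.6
side drawer_handle [ 0.463 -0.011  0.058] 0.57
side bay_mid [ 0.612 -0.006  0.02 ] 0.81
side trap_bay [ 0.543 -0.012  0.021] 0.63
side rail_mid [0.49  0.301 0.01 ] 0.92
side rail_mid [0.36  0.175 0.002] 0.56
side tray_in [ 0.496 -0.283  0.005] 0.8
side trap_tab [ 0.628 -0.268  0.057] 0.68
side fresh0_c [0.487 0.366 0.046] 0.6
side fresh0_c [0.612 0.061 0.022] 0.5
side used0_c [ 0.577 -0.427  0.002] 0.47
```

View pics/a_scene.png

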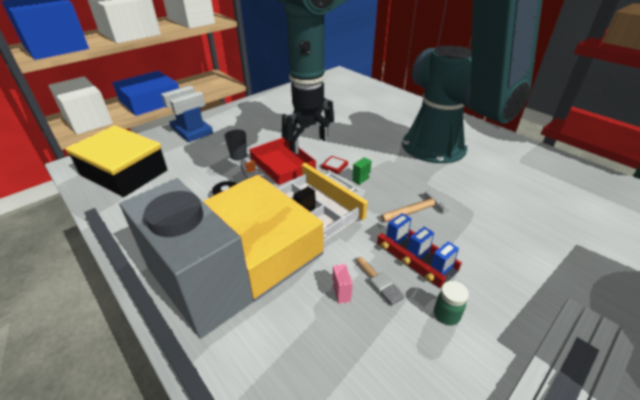

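View pics/a_side.png

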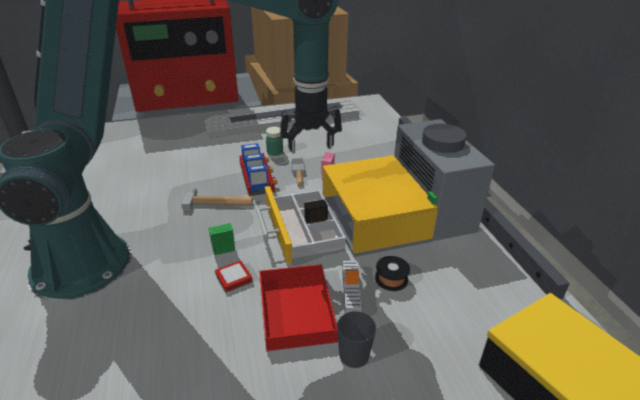

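```bash
python3 - <<'E'
from h import *
a=shot('wrist','b_wrist')
P=ctrl.camera_params('wrist'); print(np.round(P['camera_matrix'],0),np.round(P['R'],2),np.round(P['t'],3))
marks('wrist',['bay_mid','bay_left','bay_right','used0_c','drawer_handle','tray_in','trap_tab'])
E
```

```text
[[320.   0. 319.]
 [  0. 320. 201.]
 [  0.   0.   1.]] [[ 1.   -0.    0.  ]
 [-0.   -0.95  0.3 ]
 [-0.   -0.3  -0.95]] [-0.599 -0.037  0.38 ]
wrist bay_mid [ 0.609 -0.011  0.018] 0.9
wrist bay_left [0.607 0.057 0.02 ] 0.55
wrist bay_right [ 0.61  -0.082  0.022] 0.7
wrist used0_c [ 0.617 -0.083  0.022] 0.73
wrist drawer_handle [ 0.461 -0.014  0.062] 0.55
wrist tray_in [ 0.491 -0.285  0.005] 0.69
```

View pics/b_wrist.png

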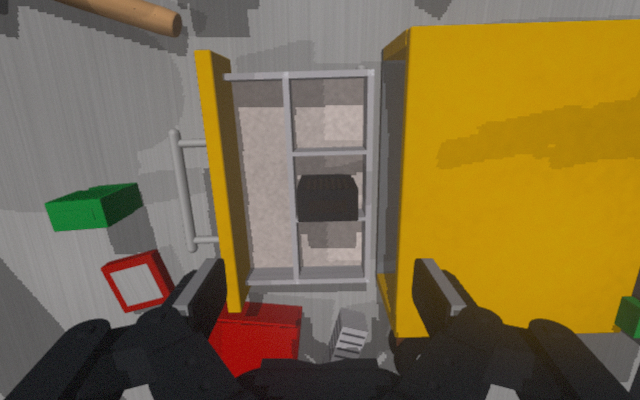

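```bash
cat >> h.py <<'E'
def ray(cam,uv,z,P=None):
    P=P or ctrl.camera_params(cam); K,Rm,t=map(np.array,(P['camera_matrix'],P['R'],P['t']))
    C=-Rm.T@t; d=Rm.T@np.linalg.inv(K)@np.array([uv[0],uv[1],1.]); return C+d*(z-C[2])/d[2]
E
python3 - <<'E'
from h import *
for n,uv,z in [('divL',(288,76),.05),('divR',(298,282),.05),('rearL',(371,72),.05),('rearR',(375,284),.05),('hL',(175,133),.06),('hR',(193,248),.06),('mid div',(292,152),.05),('mid div r',(366,150),.05),
 ('ct nearL',(297,220),.09),('nearR',(358,219),.09),('farL',(304,175),.09),('farR',(354,175),.09),('frontL',(213,55),.078),('frontR',(240,308),.078)]:
    print(n,np.round(ray('wrist',uv,z),3))
E
```

```text
divL [0.57  0.099 0.05 ]
divR [ 0.575 -0.122  0.05 ]
rearL [0.648 0.103 0.05 ]
rearR [ 0.664 -0.125  0.05 ]
hL [0.46  0.048 0.06 ]
hR [ 0.463 -0.074  0.06 ]
mid div [0.572 0.028 0.05 ]
mid div r [0.646 0.03  0.05 ]
ct nearL [ 0.578 -0.031  0.09 ]
nearR [ 0.636 -0.03   0.09 ]
farL [0.585 0.013 0.09 ]
farR [0.631 0.013 0.09 ]
frontL [0.509 0.114 0.078]
frontR [ 0.514 -0.137  0.078]
```

```bash
python3 -m creep '[[8,0,-16,0,0,0,60],[0,0,0,0,-7,0,60],[0,0,0,0,-7,0,60],[0,0,0,0,-7,0,60],[0,0,0,0,-7,0,60],[0,0,0,0,-7,0,60],[0,0,0,0,-7,0,60],[0,0,0,0,-7,0,60],[0,0,0,0,-7,0,60],[0,0,0,0,-7,0,60],[0,0,0,0,-7,0,60],[0,0,0,0,-7,0,60]]' 30
python3 -m creep '[[0,0,0,0,-7,0,60],[0,0,0,0,-7,0,60],[0,30,0,0,0,0,60],[0,30,0,0,0,0,60],[0,0,0,0,0,0,60]]'
python3 - <<'E'
from h import *
st(); shot('wrist','c'); marks('wrist',['bay_mid','used0_c','bay_left','bay_right','trap_bay','drawer_handle'])
E
```

```text
clock: 2.3
position: [0.6085, -0.0169, 0.2313]
orientation: [0.552, 0.442, -0.442, -0.552]
wrist_force: [0.0, 0.2, 0.8]
opening: 0.0511
clock: 2.72
position: [0.6045, -0.0163, 0.1662]
orientation: [-0.493, -0.502, 0.506, 0.498]
wrist_force: [-0.7, -0.5, 0.3]
opening: 0.0511
t 2.72 p [ 0.6045 -0.0163  0.1662] rot
 [[-0.017 -0.009 -1.   ]
 [ 1.     0.001 -0.017]
 [ 0.001 -1.     0.009]] F [-0.7 -0.5  0.3] open 0.0511 q [-0.14  0.43  1.57 -0.    1.15 -1.73]
wrist bay_left [0.608 0.062 0.022] 0.87
wrist bay_right [ 0.612 -0.081  0.02 ] 0.83
wrist trap_bay [ 0.543 -0.014  0.021] 0.85
wrist trap_bay [ 0.615 -0.084  0.022] 0.36
wrist drawer_handle [ 0.739 -0.242  0.   ] 0.43
```

View pics/c.png

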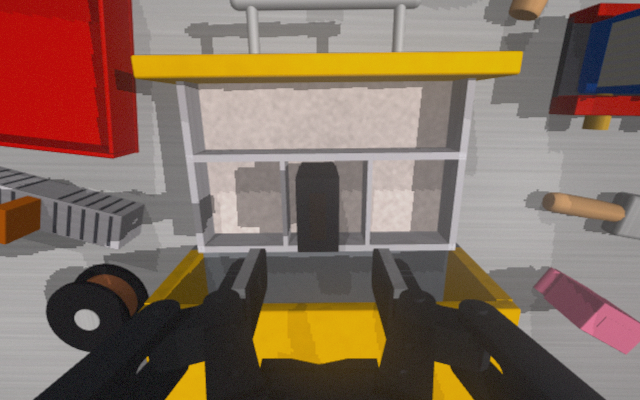

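```bash
python3 - <<'E'
from h import *
for n,uv,z in [('topL',(296,250),.09),('topR',(339,250),.09),('tl',(296,180),.09),('tr',(338,180),.09),('divL',(190,156),.05),('divR',(462,156),.05),('rearL',(200,248),.05),('rearR',(458,248),.05),('d1',(287,158),.05),('d2',(366,158),.05)]:
    print(n,np.round(ray('wrist',uv,z),3))
a=cv2.imread('pics/c.png')[140:270,260:380]; 
a=np.clip(a.astype(float)*3,0,255).astype(np.uint8); cv2.imwrite('pics/c2.png',cv2.resize(a,None,fx=4,fy=4))
E
```

```text
topL [ 0.643 -0.033  0.09 ]
topR [0.643 0.001 0.09 ]
tl [ 0.587 -0.032  0.09 ]
tr [ 0.587 -0.002  0.09 ]
divL [ 0.578 -0.123  0.05 ]
divR [0.574 0.103 0.05 ]
rearL [ 0.663 -0.123  0.05 ]
rearR [0.659 0.112 0.05 ]
d1 [ 0.579 -0.043  0.05 ]
d2 [0.578 0.023 0.05 ]
```

View pics/c2.png

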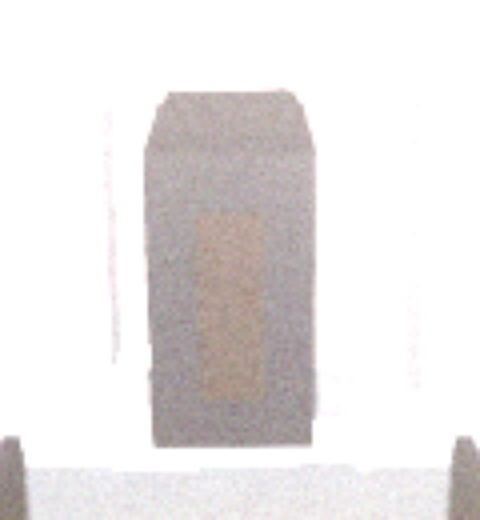

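```bash
python3 -m creep '[[0,30,-9,0,0,0,60],[0,36,0,0,0,0,60],[0,36,0,0,0,0,60],[0,6,0,0,0,0,60],[0,0,0,0,0,0,60],[0,0,0,0,0,0,0],[0,0,0,0,0,0,0],[0,0,0,0,0,0,0],[0,0,0,0,0,0,0],[0,0,0,0,0,0,0]]' 40
python3 -m creep '[[0,-15,0,0,0,0,0],[0,-30,0,0,0,0,0],[0,-35,0,0,0,0,0],[0,-35,0,0,0,0,0],[0,0,0,0,0,0,0]]'
python3 - <<'E'
from h import *
st(); shot('wrist','d'); marks('wrist',['used0_c','tray_in'])
shot('side','d_s'); marks('side',['used0_c','tray_in','drawer_handle'])
E
```

```text
clock: 3.9
position: [0.6191, -0.0161, 0.0657]
orientation: [0.497, 0.505, -0.503, -0.494]
wrist_force: [0.3, -0.1, 7.6]
opening: 0.0294
clock: 4.32
position: [0.6217, -0.0164, 0.1864]
orientation: [0.499, 0.507, -0.502, -0.492]
wrist_force: [1.3, -0.1, -0.7]
opening: 0.0294
t 4.32 p [ 0.6217 -0.0164  0.1864] rot
 [[-0.018  0.013 -1.   ]
 [ 1.    -0.002 -0.018]
 [-0.002 -1.    -0.013]] F [ 1.3 -0.1 -0.7] open 0.0294 q [-0.14  0.42  1.52  0.    1.18 -1.73]
wrist tray_in [ 0.489 -0.283  0.01 ] 0.77
side tray_in [ 0.493 -0.278  0.006] 0.85
side drawer_handle [ 0.464 -0.013  0.061] 0.97
```

```bash
python3 -m creep '[[-25,0,13,0,0,0,0],[-33,0,17,0,0,0,0],[-33,0,17,0,0,0,0],[-33,0,17,0,0,0,0],[-33,0,17,0,0,0,0],[-33,0,17,0,0,0,0],[-33,0,17,0,0,0,0],[-25,0,12,0,0,0,0],[-16,0,9,0,0,0,0],[0,0,0,0,0,0,0]]'
python3 - <<'E'
from h import *
st(); shot('wrist','e'); marks('wrist',['tray_in']); shot('side','e_s'); marks('side',['used0_c','tray_in','trap_tab'])
E
```

```text
clock: 5.5
position: [0.4835, -0.2853, 0.1772]
orientation: [-0.496, -0.503, 0.504, 0.497]
wrist_force: [-0.1, 0.6, -1.3]
opening: 0.029
t 5.5 p [ 0.4835 -0.2853  0.1772] rot
 [[-0.014 -0.002 -1.   ]
 [ 1.    -0.    -0.014]
 [-0.    -1.     0.002]] F [-0.1  0.6 -1.3] open 0.029 q [-0.66  0.36  1.66 -0.    1.13 -2.24]
side used0_c [ 0.542 -0.012  0.025] 0.67
side used0_c [0.49  0.224 0.04 ] 0.43
side tray_in [ 0.495 -0.284  0.006] 0.6
side trap_tab [ 0.627 -0.269  0.059] 0.89
```

View pics/e.png

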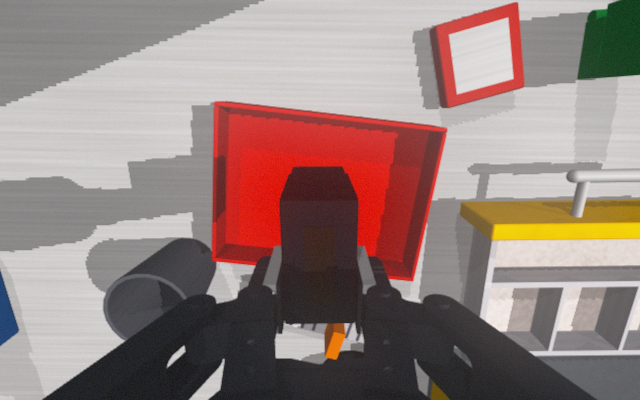

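```bash
python3 - <<'E'
from h import *
c=[ray('wrist',uv,.04) for uv in [(215,103),(445,130),(412,280),(214,262)]]
print(np.round(c,3),np.mean(c,0))
E
```

```text
[[ 0.412 -0.368  0.04 ]
 [ 0.431 -0.173  0.04 ]
 [ 0.577 -0.186  0.04 ]
 [ 0.561 -0.381  0.04 ]] [ 0.49522825 -0.27701397  0.04      ]
```

```bash
python3 -m creep '[[6,10,-12,0,0,0,0],[0,25,0,0,0,0,0],[0,25,0,0,0,0,0],[0,25,0,0,0,0,0],[0,25,0,0,0,0,0],[0,10,0,0,0,0,0],[0,0,0,0,0,0,0],[0,0,0,0,0,0,0]]'
python3 -m creep '[[0,3,0,0,0,0,0],[0,0,0,0,0,0,0],[0,0,0,0,0,0,30],[0,0,0,0,0,0,60],[0,0,0,0,0,0,60],[0,0,0,0,0,0,60]]'
python3 -m creep '[[0,-15,0,0,0,0,60],[0,-30,0,0,0,0,60],[0,-35,0,0,0,0,60],[0,-35,0,0,0,0,60],[0,-35,0,0,0,0,60],[0,0,0,0,0,0,60]]'
python3 - <<'E'
from h import *
st(); shot('wrist','f'); marks('wrist',['tray_in','used0_c']); shot('side','f_s'); marks('side',['used0_c','tray_in','trap_tab'])
E
```

```text
clock: 6.47
position: [0.4979, -0.2753, 0.0581]
orientation: [-0.495, -0.505, 0.505, 0.496]
wrist_force: [-1.0, -0.1, -0.5]
opening: 0.0291
clock: 6.97
position: [0.4978, -0.2763, 0.0559]
orientation: [0.496, 0.504, -0.504, -0.495]
wrist_force: [-0.3, 0.7, 0.4]
opening: 0.0511
clock: 7.47
position: [0.5012, -0.2787, 0.2128]
orientation: [0.5, 0.505, -0.504, -0.491]
wrist_force: [1.9, -0.6, -0.9]
opening: 0.0512
t 7.47 p [ 0.5012 -0.2787  0.2128] rot
 [[-0.017  0.01  -1.   ]
 [ 1.    -0.007 -0.017]
 [-0.008 -1.    -0.01 ]] F [ 1.9 -0.6 -0.9] open 0.0512 q [-0.63  0.33  1.6  -0.    1.2  -2.22]
wrist tray_in [ 0.493 -0.282  0.004] 0.68
wrist used0_c [ 0.582 -0.432  0.003] 0.65
wrist used0_c [0.609 0.062 0.02 ] 0.35
side tray_in [ 0.494 -0.283  0.006] 0.87
side trap_tab [ 0.63  -0.27   0.057] 0.73
```

View pics/f.png

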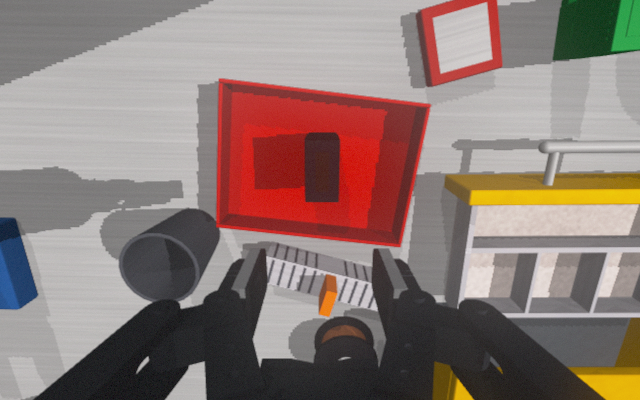

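```bash
cat >> h.py <<'E'
def maskrect(cam,q,z,n=0):
    P=ctrl.camera_params(cam); m=ctrl.masks_of(cam,q)
    for d in m[:2]:
        ys,xs=np.nonzero(d['mask']); pts=np.array([ray(cam,(x,y),z,P)[:2] for x,y in zip(xs[::3],ys[::3])],np.float32)
        r=cv2.minAreaRect(pts*1000); print(cam,q,round(d['confidence'],2),len(xs),'bbox',xs.min(),xs.max(),ys.min(),ys.max(),'rect',np.round(cv2.boxPoints(r)/1000,3).tolist())
E
python3 - <<'E'
from h import *
maskrect('wrist','trap_tab',.04); maskrect('side','trap_tab',.04)
for uv,z in [((270,243),.04),((372,268),.04),((325,276),.074),((337,279),.074),((322,313),.04),((335,315),.04),((266,258),.04),((371,305),.04)]: print(uv,np.round(ray('wrist',uv,z),3))
E
```

```text
wrist trap_tab 0.82 4829 bbox 267 377 241 316 rect [[0.5580000281333923, -0.3230000138282776], [0.628000020980835, -0.34299999475479126], [0.6629999876022339, -0.2150000035762787], [0.5929999947547913, -0.19599999487400055]]
side trap_tab 0.91 808 bbox 342 360 261 311 rect [[0.5809999704360962, -0.3449999988079071], [0.6179999709129333, -0.35499998927116394], [0.6620000004768372, -0.20499999821186066], [0.625, -0.1940000057220459]]
(270, 243) [ 0.562 -0.325  0.04 ]
(372, 268) [ 0.59  -0.216  0.04 ]
(325, 276) [ 0.58  -0.267  0.074]
(337, 279) [ 0.583 -0.256  0.074]
(322, 313) [ 0.647 -0.269  0.04 ]
(335, 315) [ 0.65  -0.254  0.04 ]
(266, 258) [ 0.58  -0.329  0.04 ]
(371, 305) [ 0.636 -0.214  0.04 ]
```

```bash
python3 -m creep '[[7,0,-30,0,0,0,60],[0,0,-35,0,0,0,60],[0,0,-35,0,0,0,60],[0,0,-27,0,0,0,60],[0,0,0,0,6,0,60],[0,0,0,0,6,0,60],[0,0,0,0,4,0,60],[0,25,0,0,0,0,60],[0,25,0,0,0,0,60],[0,20,0,0,0,0,60],[0,0,0,0,0,0,60]]'
python3 - <<'E'
from h import *
st(); shot('wrist','g'); marks('wrist',['trap_tab']); marks('side',['trap_tab']);shot('side','g_s'); marks('side',['trap_tab'])
E
```

```text
clock: 8.83
position: [0.621, -0.265, 0.1298]
orientation: [-0.558, -0.429, 0.432, 0.564]
wrist_force: [0.1, 0.3, -1.0]
opening: 0.0514
t 8.83 p [ 0.621  -0.265   0.1298] rot
 [[ 0.259 -0.008 -0.966]
 [ 0.966  0.005  0.259]
 [ 0.002 -1.     0.009]] F [ 0.1  0.3 -1. ] open 0.0514 q [-0.51  0.56  1.43 -0.    1.16 -1.81]
wrist trap_tab [ 0.624 -0.271  0.055] 0.83
side trap_tab [ 0.63  -0.27   0.057] 0.73
side trap_tab [ 0.626 -0.27   0.062] 0.92
```

View pics/g.png

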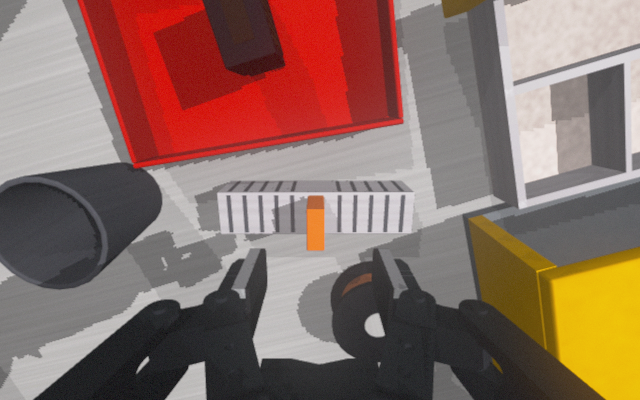

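```bash
python3 - <<'E'
from h import *
s=ctrl.get_state(); M=R.from_quat(s['orientation']).as_matrix()
for uv,z in [((316,208),.074),((316,250),.074),((220,193),.04),((414,193),.04),((414,233),.04)]:
    p=ray('wrist',uv,z); print(uv,np.round(p,3),'tool',np.round(M.T@(p-s['position']),3))
E
```

```text
(316, 208) [ 0.617 -0.267  0.074] tool [-0.001  0.063  0.008]
(316, 250) [ 0.648 -0.275  0.074] tool [-0.001  0.063 -0.023]
(220, 193) [ 0.597 -0.339  0.04 ] tool [-0.076  0.097  0.009]
(414, 193) [ 0.636 -0.193  0.04 ] tool [0.074 0.097 0.009]
(414, 233) [ 0.67  -0.199  0.04 ] tool [ 0.077  0.097 -0.025]
```

```bash
python3 -m creep '[[-1,20,-8,0,0,0,50],[0,25,0,0,0,0,50],[0,25,0,0,0,0,50],[0,13,0,0,0,0,50],[0,0,0,0,0,0,50],[0,0,0,0,0,0,0],[0,0,0,0,0,0,0],[0,0,0,0,0,0,0],[0,0,0,0,0,0,0],[0,0,0,0,0,0,0]]' 60
python3 -m creep '[[0,-10,0,0,0,0,0],[0,-25,0,0,0,0,0],[0,-30,0,0,0,0,0],[0,-30,0,0,0,0,0],[0,0,0,0,0,0,0]]'
python3 - <<'E'
from h import *
st(); shot('wrist','i'); marks('wrist',['trap_tab'])
E
```

```text
clock: 9.92
position: [0.6334, -0.2706, 0.0545]
orientation: [0.562, 0.431, -0.43, -0.56]
wrist_force: [0.7, -0.7, 6.9]
opening: 0.0105
clock: 10.33
position: [0.6353, -0.2717, 0.1546]
orientation: [0.564, 0.432, -0.429, -0.558]
wrist_force: [1.2, -1.1, -1.6]
opening: 0.0109
t 10.33 p [ 0.6353 -0.2717  0.1546] rot
 [[ 0.259  0.009 -0.966]
 [ 0.966 -0.005  0.259]
 [-0.003 -1.    -0.01 ]] F [ 1.2 -1.1 -1.6] open 0.0109 q [-0.5   0.55  1.39 -0.    1.19 -1.81]
wrist trap_tab [ 0.627 -0.27   0.157] 0.95
wrist trap_tab [ 0.583 -0.431  0.004] 0.64
```

```bash
python3 -m creep '[[0,-25,30,0,0,0,0],[0,0,0,0,-6,0,0],[0,0,0,0,-6,0,0],[0,0,0,0,-4.5,0,0],[0,0,0,0,0,0,0]]'
python3 -m creep '[[20,0,15,0,0,0,0],[33,0,15,0,0,0,0],[33,0,10,0,0,0,0],[33,0,8,0,0,0,0],[33,0,6,0,0,0,0],[33,0,4,0,0,0,0],[33,0,4,0,0,0,0],[28,0,0,0,0,0,0],[12,0,0,0,0,0,0],[0,0,0,0,0,0,0]]'
python3 - <<'E'
from h import *
st(); shot('wrist','j'); marks('wrist',['trap_tab','trap_bay']); shot('side','j_s'); marks('side',['trap_tab','trap_bay','tray_in','drawer_handle'])
E
```

```text
clock: 10.85
position: [0.6014, -0.2613, 0.1706]
orientation: [-0.491, -0.507, 0.507, 0.494]
wrist_force: [-0.7, 0.7, -2.1]
opening: 0.0105
clock: 11.68
position: [0.5328, -0.0031, 0.1714]
orientation: [-0.492, -0.506, 0.507, 0.494]
wrist_force: [-0.3, -0.6, -3.4]
opening: 0.0106
t 11.68 p [ 0.5328 -0.0031  0.1714] rot
 [[-0.027 -0.002 -1.   ]
 [ 1.     0.001 -0.027]
 [ 0.001 -1.     0.002]] F [-0.3 -0.6 -3.4] open 0.0106 q [-0.14  0.33  1.72  0.    1.09 -1.73]
wrist trap_bay [ 0.542 -0.013  0.02 ] 0.65
side trap_tab [ 0.53  -0.008  0.178] 0.65
side trap_bay [ 0.542 -0.014  0.022] 0.85
side trap_bay [ 0.579 -0.428  0.   ] 0.75
side tray_in [ 0.493 -0.285  0.004] 0.77
side drawer_handle [ 0.461 -0.012  0.056] 0.59
```

View pics/j.png

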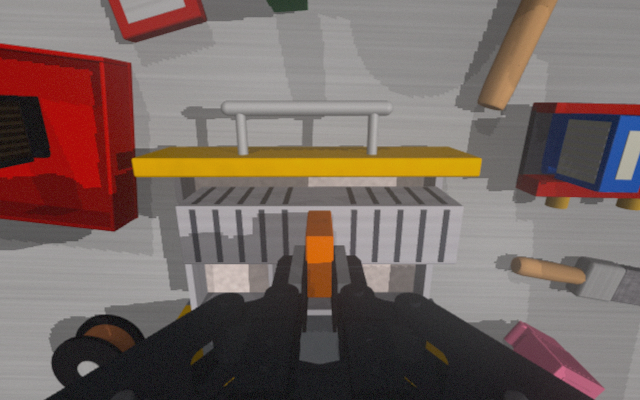

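```bash
python3 -m creep '[[-9,0,-11,0,0,0,0],[0,15,0,0,0,0,0],[0,20,0,0,0,0,0],[0,20,0,0,0,0,0],[0,15,0,0,0,0,0],[0,5,0,0,0,0,0],[0,0,0,0,0,0,0],[0,0,0,0,0,0,0]]'
python3 - <<'E'
from h import *
st(); shot('wrist','k'); marks('wrist',['trap_tab','trap_bay']); shot('side','k_s'); marks('side',['trap_tab','trap_bay','drawer_handle'])
E
```

```text
clock: 12.75
position: [0.5461, -0.015, 0.0976]
orientation: [0.494, 0.506, -0.506, -0.493]
wrist_force: [-0.3, -0.4, -1.3]
opening: 0.0103
t 12.75 p [ 0.5461 -0.015   0.0976] rot
 [[-0.026  0.    -1.   ]
 [ 1.    -0.    -0.026]
 [-0.    -1.    -0.   ]] F [-0.3 -0.4 -1.3] open 0.0103 q [-0.15  0.44  1.77 -0.    0.93 -1.75]
wrist trap_tab [ 0.542 -0.018  0.097] 0.56
side trap_tab [ 0.54  -0.016  0.101] 0.67
side trap_bay [ 0.544 -0.015  0.024] 0.57
side drawer_handle [ 0.463 -0.013  0.057] 0.77
```

View pics/k.png

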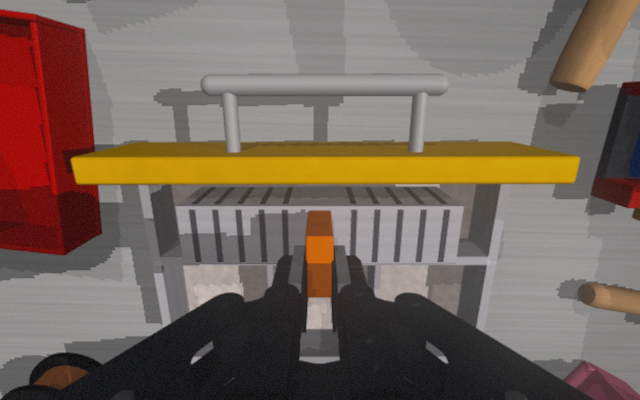

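```bash
python3 -m creep '[[0,6,0,0,0,0,0],[0,6,0,0,0,0,0],[0,6,0,0,0,0,0],[0,3,0,0,0,0,0],[0,0,0,0,0,0,0],[0,0,0,0,0,0,0]]'
python3 -m creep '[[0,0,0,0,0,0,20],[0,0,0,0,0,0,40],[0,0,0,0,0,0,40],[0,0,0,0,0,0,40],[0,-10,0,0,0,0,40],[0,-30,0,0,0,0,40],[0,-35,0,0,0,0,40],[0,-35,0,0,0,0,40],[0,-25,0,0,0,0,40],[0,0,0,0,0,0,40]]'
python3 - <<'E'
from h import *
st(); a=shot('wrist','l'); marks('wrist',['trap_tab','trap_bay']); b=shot('side','l_s'); marks('side',['trap_tab','trap_bay','drawer_handle'])
c=shot('scene','l_c'); marks('scene',['fresh0_c','rail_mid'],.2)
E
```

```text
clock: 13.6
position: [0.545, -0.0144, 0.0758]
orientation: [-0.493, -0.506, 0.507, 0.494]
wrist_force: [-0.9, 1.3, -2.5]
opening: 0.0104
clock: 14.43
position: [0.5492, -0.015, 0.2181]
orientation: [0.497, 0.509, -0.504, -0.49]
wrist_force: [0.8, 0.6, -0.3]
opening: 0.0342
t 14.43 p [ 0.5492 -0.015   0.2181] rot
 [[-0.026  0.011 -1.   ]
 [ 1.    -0.002 -0.026]
 [-0.002 -1.    -0.011]] F [ 0.8  0.6 -0.3] open 0.0342 q [-0.15  0.29  1.65  0.    1.19 -1.75]
wrist trap_tab [ 0.539 -0.014  0.078] 0.95
wrist trap_tab [ 0.613 -0.081  0.022] 0.56
side trap_tab [ 0.54  -0.014  0.08 ] 0.97
side trap_tab [ 0.581  0.444 -0.004] 0.52
side trap_bay [ 0.541 -0.013  0.02 ] 0.7
side drawer_handle [ 0.463 -0.012  0.059] 0.57
side drawer_handle [0.486 0.294 0.043] 0.51
side drawer_handle [ 0.538 -0.012  0.08 ] 0.4
scene fresh0_c [0.492 0.367 0.043] 0.62
scene fresh0_c [ 0.579 -0.427  0.001] 0.46
scene rail_mid [0.489 0.29  0.004] 0.55
```

View pics/l.png

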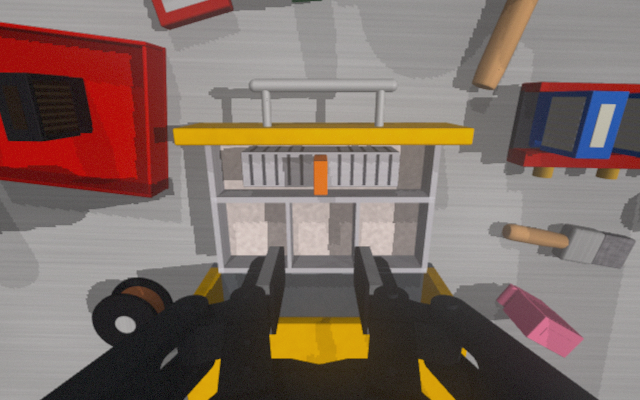

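```bash
python3 -m creep '[[20,0,5,0,0,0,60],[33,0,5,0,0,0,60],[33,0,5,0,0,0,60],[33,0,5,0,0,0,60],[33,0,5,0,0,0,60],[33,0,5,0,0,0,60],[33,0,5,0,0,0,60],[33,0,5,0,0,0,60],[33,0,5,0,0,0,60],[28,0,5,0,0,0,60],[0,0,0,0,0,0,60]]' 60
python3 - <<'E'
from h import *
st(); a=shot('wrist','m'); marks('wrist',['fresh0_c','rail_mid'],.2)
E
```

```text
clock: 15.85
position: [0.486, 0.3008, 0.2109]
orientation: [0.492, 0.508, -0.507, -0.493]
wrist_force: [0.5, 0.8, -0.8]
opening: 0.0513
t 15.85 p [0.486  0.3008 0.2109] rot
 [[-0.03  -0.001 -1.   ]
 [ 1.     0.002 -0.03 ]
 [ 0.002 -1.     0.001]] F [ 0.5  0.8 -0.8] open 0.0513 q [ 0.43  0.34  1.6   0.    1.21 -1.17]
wrist fresh0_c [0.49  0.367 0.044] 0.85
```

View pics/m.png

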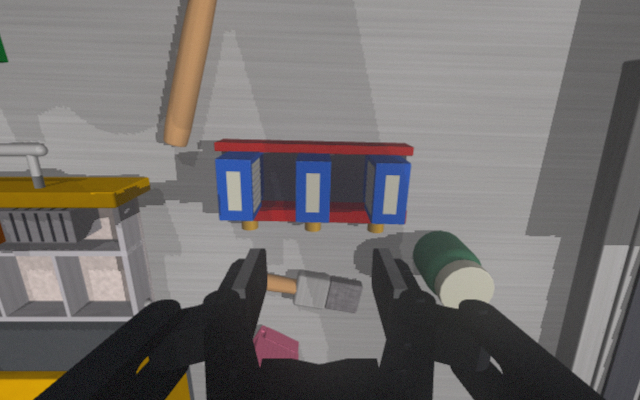

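```bash
python3 - <<'E'
from h import *
for uv in [(234.5,192),(312.5,192.5),(391.5,194),(313,160),(313,222)]: print(np.round(ray('wrist',uv,.078),4))
a=cv2.imread('pics/m.png')
hsv=cv2.cvtColor(a,cv2.COLOR_BGR2HSV); m=cv2.inRange(hsv,(100,120,60),(130,255,255)); m[:,:215]=0;m[:,415:]=0;m[230:]=0
n,_,s,c=cv2.connectedComponentsWithStats(m); print([x.tolist() for x in s if x[4]>100])
E
```

```text
[0.4895 0.2213 0.078 ]
[0.4881 0.2909 0.078 ]
[0.4876 0.3616 0.078 ]
[0.4589 0.2908 0.078 ]
[0.5163 0.292  0.078 ]
[[0, 0, 640, 400, 251078], [215, 152, 48, 69, 1838], [296, 154, 35, 68, 1570], [371, 156, 40, 68, 1501]]
```

```bash
python3 -m creep '[[-26,0,0,0,1.5,0,60],[-26,0,0,0,0,0,60],[-26,0,0,0,0,0,60],[0,30,0,0,0,0,60],[0,30,0,0,0,0,60],[0,25,0,0,0,0,60],[0,0,0,0,0,0,60]]' 60
cat >> h.py <<'E'
def blue(name):
    s=ctrl.get_state(); P=ctrl.camera_params('wrist'); a=shot('wrist',name); M=R.from_quat(s['orientation']).as_matrix()
    hsv=cv2.cvtColor(a,cv2.COLOR_RGB2HSV); m=cv2.inRange(hsv,(80,0,110),(130,70,255))
    n,_,st_,c=cv2.connectedComponentsWithStats(cv2.inRange(hsv,(95,100,60),(135,255,255)))
    for x in st_[1:]:
        if x[4]>250:
            u=x[0]+x[2]/2; lo=x[1]+x[3]
            p=ray('wrist',(u,lo),.078,P); print(x.tolist(),np.round(p,3),'tool mm',np.round(1000*M.T@(p-s['position']),0))
E
python3 - <<'E'
from h import *
st(); blue('n'); marks('wrist',['fresh0_c','rail_mid'],.2)
E
```

```text
clock: 16.58
position: [0.4845, 0.2152, 0.1221]
orientation: [-0.499, -0.497, 0.502, 0.502]
wrist_force: [-0.2, -1.3, 0.2]
opening: 0.0512
t 16.58 p [0.4845 0.2152 0.1221] rot
 [[ 0.002 -0.008 -1.   ]
 [ 1.    -0.003  0.002]
 [-0.003 -1.     0.008]] F [-0.2 -1.3  0.2] open 0.0512 q [ 0.29  0.39  1.78 -0.    0.98 -1.28]
[402, 175, 75, 99, 4057] [0.516 0.295 0.078] tool mm [ 80.  44. -31.]
[490, 174, 103, 100, 4475] [0.516 0.362 0.078] tool mm [147.  43. -31.]
[310, 176, 52, 99, 3738] [0.516 0.227 0.078] tool mm [ 12.  44. -32.]
[479, 176, 21, 59, 705] [0.488 0.323 0.078] tool mm [108.  44.  -4.]
[397, 182, 9, 53, 282] [0.488 0.268 0.078] tool mm [53. 44. -4.]
wrist fresh0_c [0.489 0.371 0.04 ] 0.58
```

View pics/n.png

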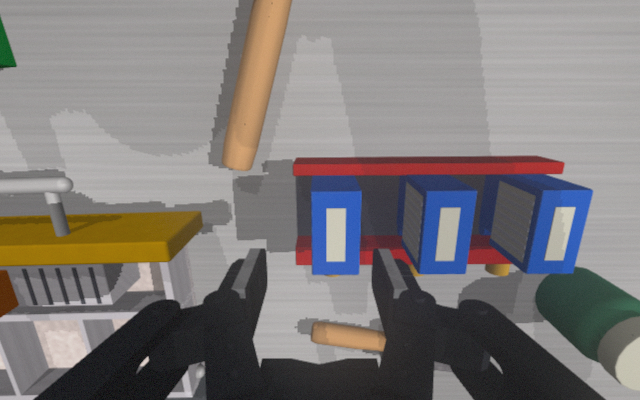

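```bash
python3 -m creep '[[11,10,-3,0,0,0,60],[0,25,0,0,0,0,60],[0,25,0,0,0,0,60],[0,15,0,0,0,0,60],[0,0,0,0,0,0,60],[0,0,0,0,0,0,0],[0,0,0,0,0,0,0],[0,0,0,0,0,0,0],[0,0,0,0,0,0,0],[0,0,0,0,0,0,0]]' 60
python3 -m creep '[[0,-6,0,0,0,0,0],[0,-6,0,0,0,0,0],[0,-6,0,0,0,0,0],[0,-6,0,0,0,0,0],[0,-6,0,0,0,0,0],[0,-15,0,0,0,0,0],[0,-30,0,0,0,0,0],[0,-30,0,0,0,0,0],[0,-20,0,0,0,0,0],[0,0,0,0,0,0,0]]'
python3 - <<'E'
from h import *
st(); blue('o'); marks('wrist',['fresh0_c','rail_mid'],.2); b=shot('side','o_s'); marks('side',['fresh0_c','bay_mid','drawer_handle','tray_in'])
E
```

```text
clock: 17.57
position: [0.492, 0.2297, 0.0525]
orientation: [0.5, 0.501, -0.499, -0.5]
wrist_force: [-0.1, 1.3, 4.1]
opening: 0.0292
clock: 18.4
position: [0.493, 0.2301, 0.1814]
orientation: [0.501, 0.502, -0.498, -0.499]
wrist_force: [1.1, 0.9, -1.2]
opening: 0.0289
t 18.4 p [0.493  0.2301 0.1814] rot
 [[-0.     0.007 -1.   ]
 [ 1.     0.003 -0.   ]
 [ 0.003 -1.    -0.007]] F [ 1.1  0.9 -1.2] open 0.0289 q [ 0.31  0.33  1.7   0.    1.11 -1.26]
[371, 150, 53, 76, 2324] [0.515 0.296 0.078] tool mm [ 66. 104. -22.]
[444, 150, 69, 76, 2371] [0.516 0.363 0.078] tool mm [133. 104. -22.]
[281, 180, 78, 161, 9018] [0.631 0.232 0.078] tool mm [   2.  104. -138.]
wrist fresh0_c [0.489 0.366 0.042] 0.76
side fresh0_c [0.488 0.366 0.043] 0.38
side bay_mid [ 0.613 -0.008  0.02 ] 0.67
side drawer_handle [ 0.462 -0.015  0.06 ] 0.91
side drawer_handle [ 0.611 -0.008  0.019] 0.34
side tray_in [ 0.494 -0.281  0.006] 0.94
```

```bash
python3 -m creep '[[-20,0,-14,0,-1.5,0,0],[-30,0,-22,0,0,0,0],[-30,0,-22,0,0,0,0],[-30,0,-22,0,0,0,0],[-30,0,-22,0,0,0,0],[-26,0,-20,0,0,0,0],[0,0,0,0,0,0,0],[0,30,0,0,0,0,0],[0,25,0,0,0,0,0],[0,0,0,0,0,0,0]]'
python3 - <<'E'
from h import *
st(); blue('p'); marks('wrist',['bay_mid','bay_left','bay_right','trap_tab','trap_bay'],.2); b=shot('side','p_s'); marks('side',['fresh0_c','bay_mid','drawer_handle'])
E
```

```text
clock: 19.63
position: [0.6122, 0.0659, 0.1158]
orientation: [-0.491, -0.504, 0.509, 0.496]
wrist_force: [-1.4, 0.2, -1.8]
opening: 0.029
t 19.63 p [0.6122 0.0659 0.1158] rot
 [[-0.026 -0.01  -1.   ]
 [ 1.     0.    -0.026]
 [ 0.    -1.     0.01 ]] F [-1.4  0.2 -1.8] open 0.029 q [-0.    0.5   1.59  0.    1.06 -1.6 ]
[617, 0, 23, 82, 1068] [0.521 0.229 0.078] tool mm [165.  39.  86.]
[281, 181, 78, 160, 8928] [0.691 0.069 0.078] tool mm [  2.  37. -79.]
wrist bay_mid [ 0.608 -0.012  0.02 ] 0.57
wrist bay_right [ 0.611 -0.083  0.021] 0.81
wrist trap_tab [ 0.54  -0.013  0.075] 0.88
side fresh0_c [ 0.613 -0.01   0.02 ] 0.74
side fresh0_c [0.486 0.368 0.044] 0.45
side bay_mid [ 0.612 -0.007  0.02 ] 0.88
side bay_mid [ 0.542 -0.012  0.02 ] 0.7
side bay_mid [ 0.738 -0.238 -0.004] 0.52
side bay_mid [0.487 0.296 0.044] 0.39
side drawer_handle [ 0.462 -0.012  0.058] 0.92
```

View pics/p.png

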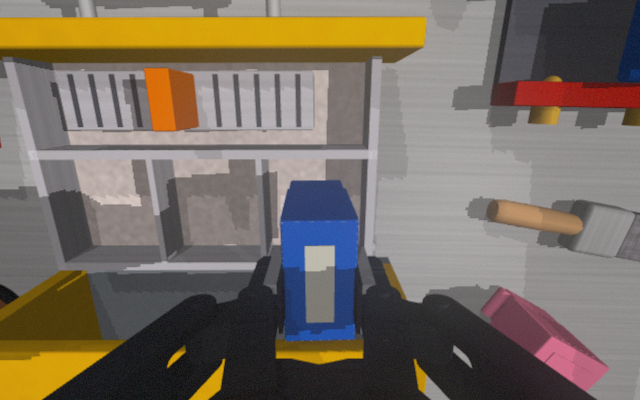

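```bash
python3 -m creep '[[-1,10,-4,0,0,0,0],[0,15,0,0,0,0,0],[0,15,0,0,0,0,0],[0,7,0,0,0,0,0],[0,2,0,0,0,0,0],[0,0,0,0,0,0,0],[0,0,0,0,0,0,0]]'
python3 -m creep '[[0,0,0,0,0,0,40],[0,0,0,0,0,0,50],[0,0,0,0,0,0,50],[0,0,0,0,0,0,50]]'
python3 -m creep '[[0,-8,0,0,0,0,50],[0,-20,0,0,0,0,50],[0,-35,0,0,0,0,50],[0,-35,0,0,0,0,50],[0,-35,0,0,0,0,50],[0,0,0,0,0,0,50]]'
python3 - <<'E'
from h import *
st(); blue('q'); marks('wrist',['bay_mid','bay_left','bay_right','trap_tab','fresh0_c'],.2); b=shot('side','q_s'); marks('side',['fresh0_c','bay_mid','drawer_handle'])
E
```

```text
clock: 20.72
position: [0.6211, 0.0651, 0.0725]
orientation: [0.494, 0.507, -0.506, -0.493]
wrist_force: [0.7, -0.3, -0.8]
opening: 0.029
clock: 21.05
position: [0.6211, 0.0652, 0.0729]
orientation: [0.494, 0.507, -0.506, -0.493]
wrist_force: [1.0, 0.1, -0.0]
opening: 0.0428
clock: 21.55
position: [0.6254, 0.0652, 0.2139]
orientation: [0.497, 0.51, -0.503, -0.49]
wrist_force: [1.4, 0.3, 0.3]
opening: 0.0427
t 21.55 p [0.6254 0.0652 0.2139] rot
 [[-0.026  0.013 -1.   ]
 [ 1.    -0.    -0.026]
 [-0.    -1.    -0.013]] F [1.4 0.3 0.3] open 0.0427 q [-0.01  0.41  1.48 -0.    1.24 -1.6 ]
[539, 0, 101, 71, 2960] [0.522 0.281 0.078] tool mm [218. 134. 100.]
[299, 141, 36, 74, 1929] [0.651 0.065 0.078] tool mm [ -1. 136. -24.]
wrist bay_mid [ 0.611 -0.011  0.017] 0.98
wrist bay_right [ 0.614 -0.084  0.02 ] 0.6
wrist trap_tab [ 0.538 -0.017  0.077] 0.67
side fresh0_c [0.493 0.299 0.009] 0.58
side fresh0_c [0.487 0.366 0.042] 0.46
side bay_mid [ 0.544 -0.016  0.021] 0.75
side bay_mid [ 0.614 -0.01   0.019] 0.62
side drawer_handle [ 0.465 -0.014  0.058] 0.81
```

```bash
python3 -m creep '[[20,0,12,0,0,0,60],[31,0,17,0,0,0,60],[31,0,17,0,0,0,60],[31,0,17,0,0,0,60],[31,0,17,0,0,0,60],[31,0,17,0,0,0,60],[31,0,17,0,0,0,60],[28,0,17,0,1.5,0,60],[0,30,0,0,0,0,60],[0,30,0,0,0,0,60],[0,28,0,0,0,0,60],[0,0,0,0,0,0,60]]' 60
python3 - <<'E'
from h import *
st(); blue('r'); marks('wrist',['fresh0_c'],.2)
E
```

```text
clock: 23.05
position: [0.4795, 0.2942, 0.1122]
orientation: [-0.499, -0.497, 0.503, 0.501]
wrist_force: [-0.7, -1.0, -0.2]
opening: 0.0513
t 23.05 p [0.4795 0.2942 0.1122] rot
 [[-0.001 -0.009 -1.   ]
 [ 1.    -0.004 -0.001]
 [-0.004 -1.     0.009]] F [-0.7 -1.  -0.2] open 0.0513 q [ 0.43  0.44  1.71  0.    0.99 -1.14]
[295, 185, 54, 104, 4083] [0.515 0.297 0.078] tool mm [  3.  34. -36.]
[398, 185, 70, 104, 4098] [0.515 0.367 0.078] tool mm [ 73.  34. -36.]
[0, 332, 73, 68, 2298] [0.607 0.092 0.078] tool mm [-202.   34. -127.]
wrist fresh0_c [0.486 0.366 0.041] 0.82
```

```bash
python3 -m creep '[[2,10,-3,0,0,0,60],[0,25,0,0,0,0,60],[0,20,0,0,0,0,60],[0,11,0,0,0,0,60],[0,0,0,0,0,0,60],[0,0,0,0,0,0,0],[0,0,0,0,0,0,0],[0,0,0,0,0,0,0],[0,0,0,0,0,0,0],[0,0,0,0,0,0,0]]' 60
python3 -m creep '[[0,-6,0,0,0,0,0],[0,-6,0,0,0,0,0],[0,-6,0,0,0,0,0],[0,-6,0,0,0,0,0],[0,-6,0,0,0,0,0],[0,-15,0,0,0,0,0],[0,-30,0,0,0,0,0],[0,-30,0,0,0,0,0],[0,-20,0,0,0,0,0],[0,0,0,0,0,0,0]]'
python3 - <<'E'
from h import *
st(); blue('s')
E
```

```text
clock: 23.98
position: [0.4878, 0.2981, 0.0526]
orientation: [0.5, 0.501, -0.499, -0.5]
wrist_force: [0.7, -1.2, 3.9]
opening: 0.0291
clock: 24.82
position: [0.4884, 0.2989, 0.1814]
orientation: [0.501, 0.502, -0.498, -0.499]
wrist_force: [0.5, -0.2, -1.0]
opening: 0.0288
t 24.82 p [0.4884 0.2989 0.1814] rot
 [[-0.     0.006 -1.   ]
 [ 1.     0.003 -0.   ]
 [ 0.003 -1.    -0.006]] F [ 0.5 -0.2 -1. ] open 0.0288 q [ 0.43  0.37  1.64  0.    1.13 -1.14]
[372, 155, 51, 76, 2227] [0.515 0.365 0.078] tool mm [ 66. 104. -26.]
[281, 186, 77, 162, 9010] [0.635 0.301 0.078] tool mm [   1.  104. -146.]
[28, 275, 92, 94, 3680] [0.659 0.064 0.078] tool mm [-235.  104. -170.]
```

```bash
python3 -m creep '[[-20,0,-8,0,-1.5,0,0],[-34,0,-12,0,0,0,0],[-34,0,-12,0,0,0,0],[-34,0,-12,0,0,0,0],[-34,0,-12,0,0,0,0],[-34,0,-12,0,0,0,0],[-34,0,-12,0,0,0,0],[-34,0,-12,0,0,0,0],[-34,0,-12,0,0,0,0],[-20,0,-6,0,0,0,0],[0,0,0,0,0,0,0]]'
python3 -m creep '[[0,20,0,0,0,0,0],[0,30,0,0,0,0,0],[0,10,0,0,0,0,0],[0,0,0,0,0,0,0]]'
python3 - <<'E'
from h import *
st(); blue('t'); marks('wrist',['bay_mid','bay_left','bay_right','trap_tab','trap_bay'],.2); b=shot('side','t_s'); marks('side',['bay_mid','drawer_handle'])
E
```

```text
clock: 25.78
position: [0.6045, -0.0158, 0.1747]
orientation: [-0.494, -0.505, 0.506, 0.495]
wrist_force: [0.5, 0.4, -2.1]
opening: 0.0292
clock: 26.12
position: [0.5999, -0.0104, 0.1124]
orientation: [-0.491, -0.505, 0.508, 0.496]
wrist_force: [-0.5, 0.2, -1.4]
opening: 0.0285
t 26.12 p [ 0.5999 -0.0104  0.1124] rot
 [[-0.026 -0.009 -1.   ]
 [ 1.     0.002 -0.026]
 [ 0.002 -1.     0.009]] F [-0.5  0.2 -1.4] open 0.0285 q [-0.13  0.49  1.63  0.    1.03 -1.73]
[281, 187, 77, 161, 8989] [ 0.681 -0.007  0.078] tool mm [  1.  34. -82.]
[399, 197, 78, 110, 4383] [0.647 0.068 0.078] tool mm [ 78.  34. -50.]
[392, 214, 8, 52, 256] [0.619 0.039 0.078] tool mm [ 48.  34. -20.]
wrist bay_right [ 0.612 -0.083  0.021] 0.83
wrist trap_tab [ 0.54  -0.014  0.075] 0.69
side bay_mid [ 0.613 -0.012  0.02 ] 0.78
side bay_mid [0.489 0.3   0.011] 0.68
side drawer_handle [ 0.461 -0.014  0.058] 0.8
```

```bash
python3 -m creep '[[0,10,-7,0,0,0,0],[0,15,0,0,0,0,0],[0,12,0,0,0,0,0],[0,7,0,0,0,0,0],[0,3,0,0,0,0,0],[0,3,0,0,0,0,0],[0,0,0,0,0,0,0],[0,0,0,0,0,0,0]]'
python3 -m creep '[[0,0,0,0,0,0,40],[0,0,0,0,0,0,50],[0,0,0,0,0,0,50],[0,0,0,0,0,0,50]]'
python3 -m creep '[[0,-8,0,0,0,0,50],[0,-20,0,0,0,0,50],[0,-35,0,0,0,0,50],[0,-35,0,0,0,0,50],[0,-35,0,0,0,0,50],[0,0,0,0,0,0,50]]'
python3 - <<'E'
from h import *
st(); blue('u'); b=shot('side','u_s'); marks('side',['fresh0_c','bay_right','drawer_handle'])
E
```

```text
clock: 27.23
position: [0.6114, -0.0115, 0.0664]
orientation: [0.493, 0.507, -0.506, -0.493]
wrist_force: [0.6, -0.2, -1.5]
opening: 0.0293
clock: 27.57
position: [0.6115, -0.0115, 0.0668]
orientation: [0.494, 0.507, -0.506, -0.493]
wrist_force: [0.0, 0.1, -0.2]
opening: 0.0428
clock: 28.07
position: [0.6159, -0.012, 0.2077]
orientation: [0.497, 0.509, -0.504, -0.49]
wrist_force: [1.0, -0.8, 0.5]
opening: 0.0427
t 28.07 p [ 0.6159 -0.012   0.2077] rot
 [[-0.026  0.013 -1.   ]
 [ 1.    -0.002 -0.026]
 [-0.002 -1.    -0.013]] F [ 1.  -0.8  0.5] open 0.0427 q [-0.13  0.4   1.51  0.    1.22 -1.73]
[299, 145, 38, 76, 1968] [ 0.645 -0.011  0.078] tool mm [ -0. 130. -27.]
[380, 153, 49, 77, 2157] [0.652 0.068 0.078] tool mm [ 79. 130. -36.]
side fresh0_c [0.485 0.369 0.046] 0.82
side bay_right [ 0.612 -0.085  0.02 ] 0.57
side drawer_handle [ 0.463 -0.01   0.058] 0.9
```

```bash
python3 -m creep '[[22,0,7,0,0,0,60],[33,0,10,0,0,0,60],[33,0,10,0,0,0,60],[33,0,10,0,0,0,60],[33,0,10,0,0,0,60],[33,0,10,0,0,0,60],[33,0,10,0,0,0,60],[33,0,10,0,0,0,60],[33,0,10,0,0,0,60],[33,0,10,0,0,0,60],[33,0,10,0,0,0,60],[30,0,8,0,1.5,0,60]]' 60
python3 -m creep '[[0,30,0,0,0,0,60],[0,30,0,0,0,0,60],[0,25,0,0,0,0,60],[0,0,0,0,0,0,60]]'
python3 - <<'E'
from h import *
st(); blue('v'); marks('wrist',['fresh0_c'],.2)
E
```

```text
clock: 29.32
position: [0.4841, 0.3687, 0.1974]
orientation: [-0.499, -0.499, 0.501, 0.5]
wrist_force: [0.4, 0.5, -0.4]
opening: 0.0511
clock: 29.65
position: [0.4814, 0.365, 0.1077]
orientation: [-0.499, -0.496, 0.504, 0.501]
wrist_force: [-0.5, -0.2, -0.1]
opening: 0.0506
t 29.65 p [0.4814 0.365  0.1077] rot
 [[-0.001 -0.011 -1.   ]
 [ 1.    -0.006 -0.001]
 [-0.006 -1.     0.011]] F [-0.5 -0.2 -0.1] open 0.0506 q [ 0.53  0.5   1.62  0.    1.03 -1.04]
[293, 184, 55, 107, 4291] [0.516 0.367 0.078] tool mm [  2.  29. -35.]
```

```bash
python3 -m creep '[[2,10,-2,0,0,0,60],[0,25,0,0,0,0,60],[0,20,0,0,0,0,60],[0,7,0,0,0,0,60],[0,0,0,0,0,0,60],[0,0,0,0,0,0,0],[0,0,0,0,0,0,0],[0,0,0,0,0,0,0],[0,0,0,0,0,0,0],[0,0,0,0,0,0,0]]' 60
python3 -m creep '[[0,-6,0,0,0,0,0],[0,-6,0,0,0,0,0],[0,-6,0,0,0,0,0],[0,-6,0,0,0,0,0],[0,-6,0,0,0,0,0],[0,-15,0,0,0,0,0],[0,-30,0,0,0,0,0],[0,-30,0,0,0,0,0],[0,-20,0,0,0,0,0],[0,0,0,0,0,0,0]]'
python3 - <<'E'
from h import *
st(); blue('w'); shot('side','w_s'); marks('side',['bay_right','drawer_handle','tray_in','trap_tab'])
E
```

```text
clock: 30.58
position: [0.4894, 0.37, 0.0538]
orientation: [0.5, 0.501, -0.499, -0.5]
wrist_force: [1.3, -1.0, 6.2]
opening: 0.0294
clock: 31.42
position: [0.4903, 0.3713, 0.1831]
orientation: [0.5, 0.503, -0.497, -0.499]
wrist_force: [0.6, 0.4, -1.6]
opening: 0.0292
t 31.42 p [0.4903 0.3713 0.1831] rot
 [[-0.     0.007 -1.   ]
 [ 1.     0.005 -0.   ]
 [ 0.005 -1.    -0.007]] F [ 0.6  0.4 -1.6] open 0.0292 q [ 0.54  0.42  1.54  0.    1.17 -1.04]
[281, 183, 77, 160, 8724] [0.632 0.373 0.078] tool mm [   1.  106. -141.]
[0, 273, 50, 49, 1029] [0.608 0.103 0.078] tool mm [-269.  105. -116.]
[0, 326, 43, 39, 269] [0.657 0.086 0.078] tool mm [-286.  105. -166.]
side bay_right [ 0.615 -0.087  0.021] 0.97
side drawer_handle [ 0.464 -0.013  0.058] 0.66
side tray_in [ 0.496 -0.283  0.003] 0.82
side tray_in [ 0.579 -0.427 -0.   ] 0.68
side trap_tab [ 0.539 -0.016  0.079] 0.8
```

```bash
python3 -m creep '[[-20,0,-5,0,-1.5,0,0],[-34,0,-8,0,0,0,0],[-34,0,-8,0,0,0,0],[-34,0,-8,0,0,0,0],[-34,0,-8,0,0,0,0],[-34,0,-8,0,0,0,0],[-34,0,-8,0,0,0,0],[-34,0,-8,0,0,0,0],[-34,0,-8,0,0,0,0],[-34,0,-8,0,0,0,0],[-34,0,-8,0,0,0,0],[-34,0,-8,0,0,0,0]]'
python3 -m creep '[[-34,0,-8,0,0,0,0],[-30,0,-6,0,0,0,0],[0,0,0,0,0,0,0],[0,30,0,0,0,0,0],[0,20,0,0,0,0,0],[0,0,0,0,0,0,0],[0,0,0,0,0,0,0]]'
python3 - <<'E'
from h import *
st(); blue('x'); marks('wrist',['bay_mid','bay_left','bay_right','trap_tab','trap_bay'],.2); b=shot('side','x_s'); marks('side',['bay_right','drawer_handle'])
E
```

```text
clock: 32.72
position: [0.5903, -0.0237, 0.176]
orientation: [-0.493, -0.506, 0.507, 0.494]
wrist_force: [1.6, 0.6, -1.1]
opening: 0.0288
clock: 33.3
position: [0.6048, -0.085, 0.1254]
orientation: [-0.492, -0.506, 0.507, 0.495]
wrist_force: [-0.3, -0.4, -0.3]
opening: 0.0291
t 33.3 p [ 0.6048 -0.085   0.1254] rot
 [[-0.026 -0.005 -1.   ]
 [ 1.     0.001 -0.026]
 [ 0.002 -1.     0.005]] F [-0.3 -0.4 -0.3] open 0.0291 q [-0.25  0.48  1.59  0.    1.07 -1.85]
[391, 179, 76, 110, 4569] [ 0.648 -0.008  0.078] tool mm [ 76.  47. -45.]
[281, 183, 77, 160, 8796] [ 0.694 -0.081  0.078] tool mm [  1.  47. -89.]
[478, 188, 115, 112, 5813] [0.654 0.066 0.078] tool mm [150.  47. -54.]
wrist trap_tab [ 0.537 -0.014  0.076] 0.55
side bay_right [ 0.615 -0.084  0.016] 0.83
side drawer_handle [ 0.465 -0.011  0.058] 0.59
```

```bash
python3 -m creep '[[1,15,-6,0,0,0,0],[0,20,0,0,0,0,0],[0,13,0,0,0,0,0],[0,7,0,0,0,0,0],[0,4,0,0,0,0,0],[0,4,0,0,0,0,0],[0,0,0,0,0,0,0],[0,0,0,0,0,0,0]]'
python3 -m creep '[[0,0,0,0,0,0,40],[0,0,0,0,0,0,50],[0,0,0,0,0,0,50],[0,0,0,0,0,0,50]]'
python3 -m creep '[[0,-8,0,0,0,0,50],[0,-20,0,0,0,0,50],[0,-35,0,0,0,0,50],[0,-35,0,0,0,0,50],[0,-35,0,0,0,0,50],[0,0,0,0,0,0,50]]'
python3 - <<'E'
from h import *
st(); blue('y'); b=shot('side','y_s'); marks('side',['trap_tab','tray_in','drawer_handle'])
a=cv2.imread('pics/y.png'); b=cv2.imread('pics/y_s.png'); cv2.imwrite('pics/yy.png',np.hstack([a[:,100:540][:360],cv2.resize(b[180:360,180:360],(360,360))]))
E
```

```text
clock: 34.42
position: [0.6146, -0.0852, 0.0656]
orientation: [0.495, 0.507, -0.506, -0.492]
wrist_force: [0.2, -1.0, 3.3]
opening: 0.0288
clock: 34.75
position: [0.6124, -0.0845, 0.0641]
orientation: [-0.493, -0.506, 0.507, 0.494]
wrist_force: [-0.8, 1.1, -0.3]
opening: 0.0428
clock: 35.25
position: [0.6171, -0.0856, 0.2054]
orientation: [0.497, 0.509, -0.504, -0.489]
wrist_force: [1.5, 0.8, -0.2]
opening: 0.0425
t 35.25 p [ 0.6171 -0.0856  0.2054] rot
 [[-0.026  0.012 -1.   ]
 [ 1.    -0.003 -0.026]
 [-0.003 -1.    -0.012]] F [ 1.5  0.8 -0.2] open 0.0425 q [-0.25  0.41  1.5   0.    1.22 -1.85]
[301, 146, 38, 75, 2063] [ 0.645 -0.084  0.078] tool mm [  2. 128. -27.]
[377, 149, 51, 76, 2151] [ 0.647 -0.009  0.078] tool mm [ 76. 128. -30.]
[454, 157, 65, 77, 2222] [0.654 0.069 0.078] tool mm [154. 127. -39.]
side trap_tab [ 0.545 -0.016  0.078] 0.94
side trap_tab [0.619 0.067 0.056] 0.57
side trap_tab [ 0.582  0.445 -0.004] 0.39
side tray_in [ 0.736 -0.242 -0.005] 0.74
side tray_in [ 0.492 -0.283  0.005] 0.57
side drawer_handle [ 0.467 -0.011  0.056] 0.97
```

View pics/yy.png

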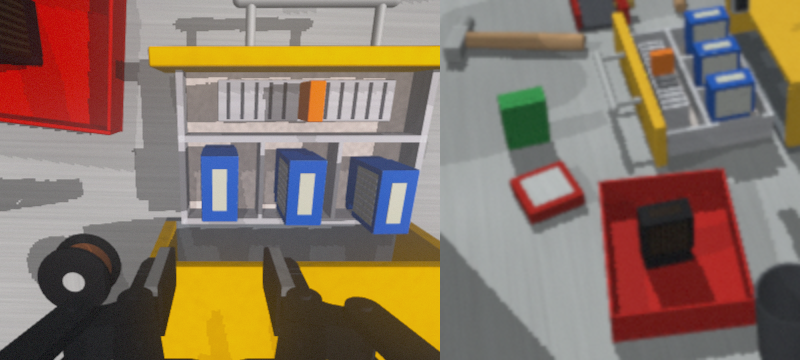

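```bash
python3 -m creep '[[11,0,24,0,0,0,0],[11,0,28,0,0,0,0],[11,0,28,0,0,0,0],[11,0,28,0,0,0,0],[11,0,28,0,0,0,0],[11,0,28,0,0,0,0],[11,0,16,0,0,0,0],[0,0,0,0,0,0,0],[0,0,0,0,0,0,0]]'
python3 - <<'E'
from h import *
st(); P=ctrl.camera_params('wrist'); a=shot('wrist','z'); marks('wrist',['drawer_handle']); 
hsv=cv2.cvtColor(a,cv2.COLOR_RGB2HSV)
n,_,s,c=cv2.connectedComponentsWithStats(cv2.inRange(hsv,(45,90,30),(85,255,255)))
for x in s[1:]:
    if x[4]>150: print(x.tolist(),[np.round(ray('wrist',(u,v),zz,P),3).tolist() for zz in (.0,.03,.07) for u,v in [(x[0],x[1]),(x[0]+x[2],x[1]+x[3])]])
# handle rods, grey
for uv in [(320,y) for y in (120,)]: pass
E
```

```text
clock: 36.25
position: [0.429, -0.0118, 0.1963]
orientation: [-0.492, -0.506, 0.507, 0.494]
wrist_force: [1.7, 0.3, -0.1]
opening: 0.0
t 36.25 p [ 0.429  -0.0118  0.1963] rot
 [[-0.027 -0.003 -1.   ]
 [ 1.     0.    -0.027]
 [ 0.001 -1.     0.003]] F [ 1.7  0.3 -0.1] open 0.0 q [-0.19  0.15  1.9  -0.    1.09 -1.79]
wrist drawer_handle [ 0.465 -0.017  0.061] 0.76
[272, 65, 44, 75, 2812] [[0.319, -0.06, 0.0], [0.391, -0.015, 0.0], [0.322, -0.056, 0.03], [0.387, -0.015, 0.03], [0.326, -0.05, 0.07], [0.383, -0.015, 0.07]]
```

View pics/z.png

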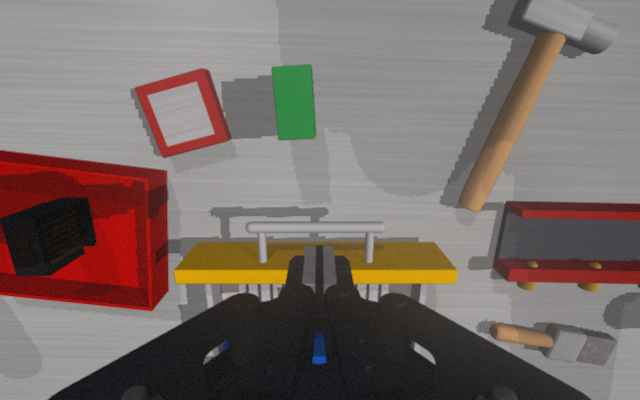

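```bash
python3 -m creep '[[0,20,0,0,0,0,0],[0,28,0,0,0,0,0],[0,28,0,0,0,0,0],[0,28,0,0,0,0,0],[0,25,0,0,0,0,0],[0,12,0,0,0,0,0],[0,5,0,0,0,0,0],[0,0,0,0,0,0,0],[0,0,0,0,0,0,0]]'
python3 - <<'E'
from h import *
st(); b=shot('side','za'); marks('side',['drawer_handle'])
E
```

```text
clock: 37.1
position: [0.4316, -0.0127, 0.0513]
orientation: [-0.494, -0.506, 0.506, 0.493]
wrist_force: [0.6, -0.1, -0.3]
opening: 0.0001
t 37.1 p [ 0.4316 -0.0127  0.0513] rot
 [[-0.026  0.    -1.   ]
 [ 1.    -0.    -0.026]
 [-0.    -1.    -0.   ]] F [ 0.6 -0.1 -0.3] open 0.0001 q [-0.19  0.4   2.05 -0.    0.69 -1.79]
side drawer_handle [ 0.466 -0.012  0.057] 0.58
```

```bash
python3 -m creep '[[0,7,0,0,0,0,0],[0,6,0,0,0,0,0],[0,0,-4,0,0,0,0],[0,0,-4,0,0,0,0],[0,0,-4,0,0,0,0],[0,0,-4,0,0,0,0],[0,0,0,0,0,0,0]]'
python3 -m creep '[[0,0,-4,0,0,0,0],[0,0,-4,0,0,0,0],[0,0,-4,0,0,0,0],[0,0,-4,0,0,0,0],[0,0,-4,0,0,0,0],[0,0,-4,0,0,0,0],[0,0,0,0,0,0,0]]'
python3 - <<'E'
from h import *
st(); b=shot('side','zb'); marks('side',['drawer_handle'])
E
```

```text
clock: 37.78
position: [0.4482, -0.012, 0.0385]
orientation: [0.494, 0.507, -0.506, -0.493]
wrist_force: [0.0, -0.9, -0.4]
opening: 0.0
clock: 38.37
position: [0.4726, -0.0115, 0.0384]
orientation: [0.494, 0.507, -0.506, -0.493]
wrist_force: [0.3, -0.6, -0.2]
opening: 0.0005
t 38.37 p [ 0.4726 -0.0115  0.0384] rot
 [[-0.026  0.002 -1.   ]
 [ 1.    -0.    -0.026]
 [-0.    -1.    -0.002]] F [ 0.3 -0.6 -0.2] open 0.0005 q [-0.17  0.46  1.98  0.    0.7  -1.77]
side drawer_handle [ 0.49  -0.014  0.058] 0.55
```

```bash
python3 -m creep '[[0,0,-5,0,0,0,0],[0,0,-8,0,0,0,0],[0,0,-8,0,0,0,0],[0,0,-8,0,0,0,0],[0,0,-8,0,0,0,0],[0,0,-8,0,0,0,0],[0,0,-8,0,0,0,0],[0,0,-8,0,0,0,0],[0,0,-8,0,0,0,0],[0,0,-8,0,0,0,0],[0,0,-5,0,0,0,0],[0,0,0,0,0,0,0]]'
python3 - <<'E'
from h import *
st(); b=shot('side','zc'); marks('side',['drawer_handle'])
E
python3 -m creep '[[0,0,-4,0,0,0,0],[0,0,-4,0,0,0,0],[0,0,-4,0,0,0,0],[0,0,-4,0,0,0,0],[0,0,-4,0,0,0,0]]'
python3 -m creep '[[0,0,-3,0,0,0,0],[0,0,-3,0,0,0,0]]'
```

```text
clock: 39.47
position: [0.5555, -0.0095, 0.0387]
orientation: [0.494, 0.507, -0.506, -0.492]
wrist_force: [0.3, 0.8, -0.2]
opening: -0.0001
t 39.47 p [ 0.5555 -0.0095  0.0387] rot
 [[-0.026  0.004 -1.   ]
 [ 1.    -0.001 -0.026]
 [-0.001 -1.    -0.004]] F [ 0.3  0.8 -0.2] open -0.0001 q [-0.14  0.54  1.79 -0.    0.81 -1.74]
side drawer_handle [ 0.572 -0.01   0.058] 0.79
clock: 39.98
position: [0.5728, -0.0086, 0.0383]
orientation: [-0.493, -0.506, 0.507, 0.493]
wrist_force: [-2.0, 0.2, 0.7]
opening: -0.0003
clock: 40.15
position: [0.579, -0.0085, 0.0383]
orientation: [-0.493, -0.506, 0.507, 0.493]
wrist_force: [-2.1, 1.3, 1.0]
opening: 0.0
```

```bash
for i in 1; do python3 -m creep '[[0,0,-3,0,0,0,0],[0,0,-3,0,0,0,0],[0,0,-3,0,0,0,0]]'; python3 -m creep '[[0,0,-3,0,0,0,0],[0,0,-3,0,0,0,0]]';  python3 -m creep '[[0,0,-2,0,0,0,0],[0,0,-2,0,0,0,0]]'; python3 -m creep '[[0,0,-2,0,0,0,0],[0,0,-2,0,0,0,0]]'; done
python3 - <<'E'
from h import *
b=shot('side','zd'); marks('side',['drawer_handle'])
E
```

```text
clock: 40.4
position: [0.5879, -0.0083, 0.0383]
orientation: [-0.493, -0.506, 0.507, 0.493]
wrist_force: [-2.4, 0.3, 3.2]
opening: 0.0005
clock: 40.57
position: [0.5917, -0.008, 0.038]
orientation: [-0.492, -0.506, 0.508, 0.494]
wrist_force: [-11.5, -1.8, 9.2]
opening: 0.0001
clock: 40.73
position: [0.5923, -0.0078, 0.0375]
orientation: [-0.491, -0.504, 0.509, 0.496]
wrist_force: [-15.7, -2.1, 12.4]
opening: -0.0002
clock: 40.9
position: [0.5972, -0.0077, 0.0375]
orientation: [-0.491, -0.505, 0.509, 0.496]
wrist_force: [-7.6, -0.5, 3.9]
opening: -0.0002
side drawer_handle [ 0.614 -0.007  0.057] 0.87
side drawer_handle [ 0.579 -0.428 -0.001] 0.49
```

```bash
python3 -m creep '[[0,0,-2,0,0,0,0],[0,0,0,0,0,0,0]]'; python3 -m creep '[[0,0,-2,0,0,0,0],[0,0,0,0,0,0,0]]';  python3 -m creep '[[0,0,-2,0,0,0,0],[0,0,0,0,0,0,0]]'
python3 - <<'E'
from h import *
b=shot('side','ze'); marks('side',['drawer_handle'])
E
```

```text
clock: 41.17
position: [0.6033, -0.0076, 0.0378]
orientation: [-0.493, -0.506, 0.507, 0.494]
wrist_force: [-4.1, 0.6, -1.6]
opening: -0.0002
clock: 41.33
position: [0.6033, -0.0076, 0.0377]
orientation: [-0.492, -0.505, 0.508, 0.495]
wrist_force: [-8.2, -0.3, 3.3]
opening: -0.0002
clock: 41.5
position: [0.6034, -0.0076, 0.0377]
orientation: [-0.491, -0.505, 0.509, 0.495]
wrist_force: [-13.5, -1.7, 6.8]
opening: -0.0001
side drawer_handle [ 0.622 -0.01   0.056] 0.73
side drawer_handle [ 0.703 -0.008  0.025] 0.35
```

```bash
python3 -m creep '[[0,0,4,0,0,0,0],[0,0,6,0,0,0,0],[0,0,12,0,0,0,0],[0,0,20,0,0,0,0],[0,0,20,0,0,0,0],[0,-25,0,0,0,0,0],[0,-35,0,0,0,0,0],[0,-35,0,0,0,0,0],[0,-35,0,0,0,0,0],[0,-30,0,0,0,0,0],[0,0,0,0,0,0,0],[0,0,0,0,0,0,0]]'
python3 - <<'E'
from h import *
st(); b=shot('side','zf'); marks('side',['drawer_handle','tray_in','bay_mid','brush','jar','cup','square','hammer','spool'])
c=shot('scene','zg'); marks('scene',['drawer_handle','tray_in'])
a=shot('wrist','zh'); marks('wrist',['drawer_handle'])
maskrect('side','used0_c',.04); maskrect('side','tray_in',.04)
# initial vs now: dark cassette inside tray (side cam)
o=cv2.imread('pics/y_s.png'); n=cv2.imread('pics/zf.png')
d=cv2.absdiff(o,n).max(2)[255:350,255:340]; print('tray diff',d.mean(),(d>40).sum())
E
```

```text
clock: 42.6
position: [0.5487, -0.0097, 0.2011]
orientation: [0.496, 0.508, -0.505, -0.491]
wrist_force: [0.1, 0.2, -0.6]
opening: 0.0004
t 42.6 p [ 0.5487 -0.0097  0.2011] rot
 [[-0.026  0.008 -1.   ]
 [ 1.    -0.001 -0.026]
 [-0.001 -1.    -0.008]] F [ 0.1  0.2 -0.6] open 0.0004 q [-0.14  0.31  1.67  0.    1.16 -1.74]
side drawer_handle [ 0.621 -0.008  0.055] 0.74
side tray_in [ 0.493 -0.285  0.007] 0.67
side bay_mid [ 0.492 -0.284  0.006] 0.69
side brush [0.632 0.283 0.005] 0.63
side jar [ 0.582  0.445 -0.001] 0.83
side cup [ 0.579 -0.427 -0.001] 0.74
side square [ 0.372 -0.144  0.003] 0.62
side hammer [0.36  0.175 0.   ] 0.87
side spool [ 0.736 -0.242 -0.001] 0.56
scene drawer_handle [0.36  0.177 0.003] 0.73
scene drawer_handle [ 0.62  -0.006  0.058] 0.63
scene tray_in [ 0.492 -0.283  0.002] 0.76
scene tray_in [0.582 0.446 0.002] 0.68
side used0_c 0.65 1122 bbox 238 276 152 195 rect [[0.44200000166893005, 0.13300000131130219], [0.5389999747276306, 0.13300000131130219], [0.5400000214576721, 0.3840000033378601], [0.4429999887943268, 0.38499999046325684]]
side tray_in 0.69 419 bbox 265 281 127 155 rect [[0.5379999876022339, 0.35600000619888306], [0.5920000076293945, 0.3490000069141388], [0.6179999709129333, 0.5559999942779541], [0.5630000233650208, 0.5630000233650208]]
side tray_in 0.65 4705 bbox 259 336 265 350 rect [[0.4020000100135803, -0.4059999883174896], [0.5529999732971191, -0.42100000381469727], [0.574999988079071, -0.19099999964237213], [0.42399999499320984, -0.17599999904632568]]
tray diff 14.865634674922601 1215
```

```bash
python3 - <<'E'
from h import *
for f in ('y_s','zf'):
    a=cv2.imread(f'pics/{f}.png'); m=((a.max(2)<70)&(np.indices(a.shape[:2])[0]>268)).astype(np.uint8); m[345:]=0; m[:,:265]=0; m[:,332:]=0
    n,_,s,c=cv2.connectedComponentsWithStats(m); print(f,[x.tolist() for x in s[1:] if x[4]>60])
P=ctrl.camera_params('scene')
a=cv2.imread('pics/zh.png'); m=cv2.inRange(cv2.cvtColor(a,cv2.COLOR_BGR2HSV),(100,120,60),(130,255,255)); n,_,s,c=cv2.connectedComponentsWithStats(m); print('blue in wrist',[x.tolist() for x in s[1:] if x[4]>60])
for uv in [(320,y) for y in (0,)]: pass
marks('wrist',['drawer_handle','trap_bay','tray_in'],.1)
E
```

```text
y_s [[278, 279, 29, 36, 831]]
zf [[278, 279, 29, 36, 845]]
blue in wrist []
```

```bash
python3 - <<'E'
from h import *
print(ctrl.close_job())
E
```

```text
the job is handed in; nothing more can be done
None
```

I finished the service and handed the job in at about 43 s of robot time; the hand-in gives no verdict.

**What was done**
- The drawer held one spent cassette, in its middle bay. I put it upright in the red tray.
- I set the spark trap in the front bay, tab up. I unclipped all three fresh cassettes from the rail and stood one upright in each rear bay.
- I then pushed the drawer slowly by its handle. It rode over the detent, where wrist force peaked at about 16 N, jumped in and stopped against its end.

**Last checks**
- **Drawer:** the handle stayed at x ≈ 0.621 m after the arm backed off, 0.158 m in from where it started. That is about the same as while I was still pushing (0.622 m).
- **Drawer contents:** the last picture before closing showed the three cassettes upright and the trap flat in its bay. I saw no sign of a jam while closing, but they were out of view once it was shut. The left cassette sits about 7 mm further back than the other two, still within the 22 mm limit.
- **Tray:** the tray reads where it was, and the spent cassette is in the same place in the tray. I checked both by numbers only, as all 16 pictures had been viewed.
- **Other things on the bench:** I read each one's position once, at the end, and saw nothing out of place in the pictures. I did not compare them with their starting positions.

**Disagreements:** the detection networks sometimes gave wrong hits for the spent cassette and the tray, and I ignored those. A rough image comparison of the tray area showed changes, but the black cassette's outline there had not moved. I put the changes down to shadows from the arm.

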